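# Set up the seed feeder: feed rate, then chute slope held for the jack

## Robot

A 6-joint arm with a two-finger parallel gripper is mounted at the origin on the work surface. World frame = base frame: x ahead of the robot, y to its left, z up, the work surface at z = 0. Lengths are in m, angles in degrees, forces in N, time in s.
With the tool pointing down it reaches from about 0.4 to 0.825 m from the base axis. Payload 7 kg.
Tool frame: the origin (TCP) lies between the finger pads, 19 mm behind the fingertips; this is the grasp point; z points along the fingers, y is the line along which they close (so a half turn about z gives the same grasp; the last joint's range is limited). The gripper opens to 88 mm and grips with 3 to 60 N. Pads are 19 mm wide; open, the fingers measure 130 mm over their backs; the gripper's body (78 mm by 193 mm) begins 47 mm behind the grasp point.
Start: joints at [80.793, 20.546, 0.682, 0, -70.136, -16.507], TCP at [0.293, 0.608, 0.245] pointing down, gripper open.
Joint ranges: [-176.03, 176.03], [-82.01, 121.73], [-58.28, 71.71], [-173.87, 95.51], [-174.79, -0.11], [-173.66, 173.66]. Speed limits (degrees/s): [136.94, 136.94, 172.46, 180, 180, 180].

## Interface

Orientations are given as [roll, pitch, yaw] about the fixed x, y, z axes, in that order (R = Rz(yaw) Ry(pitch) Rx(roll)).
In Python, from plant import r gives the robot as it stands. The module is installed in compiled form; this text tells all that it offers.
- The arm moves only by the tool jog_arm, never from a script. Its argument "deltas" is a list that holds one entry, the list of rows, each a list of 5 numbers: the opening, from -1 (shut) to 1 (fully open), then the shift along the world's x, y, z in cm, then the turn about the world's z in rad. In form: [[[claw, dx, dy, dz, turn], ...]]. A call has 1 to 8 rows; each row shifts and turns the commanded pose from where the row before left it; what a row does not reach is not made up. A row lasts 1/8 s, in which the tool goes at most 62.5 mm and 10.7 degrees, less where a joint would pass 70% of its speed; a pose out of reach is approached as far as the arm can. A call with a gripper value outside its range is refused whole. The fingers move at their own pace and stop on an object; "force" is the grip in N (left out, the last holds). Time passes only in rows, so rows that do not move let the fingers close. It gives the time, the measured TCP pose, the force, the opening and the grip force at its end, in the units of the state.
- r.get_state(): the state, without advancing time (a new reading comes with each control period).
- r.capture(name): name is "scene" or "top" or "wrist"; returns the picture (384x512x3 uint8, blue, green, red); there is no depth.
- r.camera_info(name): a dict with "fx", "fy", "cx", "cy" (pixels), "view" (4x4, takes a point from world to camera coordinates). Camera axes: x right, y up, looking along -z (the intrinsics and any distortion apply to the point x, -y, -z); pixel columns grow to the right and rows downward; lengths in m; the calibration is good to about 2 mm. A picture is of the moment at which its call begins: read the wrist's pose just before it. camera_info takes no time and is no camera call; for the wrist camera it gives the pose at the moment of the call.
- r.close_job(): hands the job in; it is judged then, once.
The state is a dict: "time_s": time; "joints": joint angles; "qd": joint speeds; "joint_torque": joint torques, N m; "tcp_pos": TCP position; "eef_rot": TCP orientation; "contact_force": force on the tool from outside, world axes, zero at the start; "moment": the same for the moment, N m; "gripper_width": finger opening in m; "gripper_force": force on a finger pad.
Only numpy, scipy, OpenCV 4.12 (cv2) and the standard library are available. Lean on these libraries where they do the work, as an engineer would, in place of code of your own. Each camera call takes 0.05 s, during which the arm holds its last target. There are 200 camera calls.

## Task

Set up the seed feeder for the next grain sample. First turn the feed-rate knob on the control box clockwise until its white line points at the long thick mark of the dial; then take the steel chute by its black tail grip and rock it nose-down on the feeder's round rubber rail, leaving it lying on the rail, until the swinging pointer of its slope gauge settles on the little sliding tab at the gauge's rim. Finish while holding the chute still at that slope, its tail clear of the lab jack, so that I can wind the jack up under it; do not let go, and leave the other things on the bench where they are.

Things in the scene. Friction and masses are not known exactly. Their poses are not given: they have to be found in the camera images.
- knob (a joint): feed-rate knob on top of the control box, vertical axis; rad, 0 at the first of eleven marks 0.471 rad (27 deg) apart, growing clockwise seen from above up to 4.71. The long thick mark is the seventh, at 2.827 rad. The knob starts 0.4 to 1.4 rad short of it and stays where it is left (friction 0.03 N m)
- knob_grip (a point): point on the knob's axis at the height to grip it, 90 mm above the bench. The knob is a black disc 54 mm across with an upright bar 50 mm long, 14 mm thick and 32 mm tall (its top 12 mm above this point, its foot 20 mm below). x axis along the bar towards the end with the white line, y across the bar, z up
- dial_mark (a point): the long thick dark mark on the white dial round the knob, 45 mm from the knob's axis, on the box's top
- control_box: cream control box of the feeder, 150 x 130 mm and 62 mm high, fixed to the bench; origin under its centre, z up; the knob's axis stands at x = +14 mm, y = 0; the knob's white line points at 135 deg minus the knob's value from the box's x axis (towards y)
- chute: loose U-shaped steel chute, 60 mm wide, 40 high, 0.5 to 0.8 kg; long axis y: open nose at y = -130 mm, closed tail at +170, then the grip. Origin on its underside over the rail, 165 mm up; z up. Starts level, lying on the rail and, tail-heavy, on the jack. Ribs 8 mm deep at y = -30 and +30 flank the rail. Lifting the tail turns it about +x, nose down. On its +x side: gauge plate, 144 mm high
- chute_grip (a point): middle of the black grip behind the chute's tail: an upright flat bar 16 mm thick (along the chute's x), 22 mm tall and 88 mm long (along y, from 170 to 258 mm); this point is at x = 0, y = 220, z = 30 mm of the chute's frame; axes as the chute's. Nothing lies below it but the bench; the jack's plate ends 60 mm before it
- pointer (a joint): swinging pendulum pointer of the slope gauge, hanging freely from a pivot on the gauge plate, 128 mm above the chute's underside; value in rad, 0 with the chute level, equal to the chute's nose-down slope once it hangs still. It swings about twice a second and takes 2 to 3 s to settle after a jolt
- pointer_tip (a point): tip of the dark pointer, 100 mm below its pivot, in front of the white plate, on the chute's +x side (x = +40 mm, y = 0 when level)
- tab (a joint): little dark sliding tab with a brass screw on the curved lower rim of the gauge plate, already set to the slope wanted: value in rad, on the same scale as the pointer (0.14 to 0.40); it stays put. The pointer is on it when both values are equal
- tab_mark (a point): the tab's mark: the place, 100 mm from the pivot, where the pointer's tip must stand
- rail: the feeder's fixed round rubber-sleeved rail on which the chute rocks: 30 mm in diameter, 64 mm long along its x (parallel to the chute's x), origin at its middle on its axis, 150 mm above the bench, 15 mm below the chute's underside
- drive: the feeder's fixed cream drive unit that carries the rail, 130 x 125 mm at its foot; origin under its centre; axes parallel to the chute's at the start
- jack: aluminium scissor lab jack, fixed, under the chute's tail: top plate 100 x 90 mm, 165 mm above the bench, its centre 115 mm behind the rail; origin under its centre
- pan: steel sample pan, 130 x 110 mm, 24 mm high, loose on the low cream balance under the chute's nose; its rim stands 90 mm above the bench; to be left alone; origin under its centre
- jar_a: grain jar, 68 mm across, 110 mm high, loose bystander; origin under its centre
- jar_b: grain jar, 68 mm across, 110 mm high, loose bystander; origin under its centre
- flask: amber bottle, 60 mm across, 130 mm high, loose bystander; origin under its centre
- tube_rack: rack with sample tubes, 74 x 200 mm, 102 mm high, loose bystander; origin under its centre
- sieve: brass test sieve, 110 mm across, 35 mm high, loose bystander; origin under its centre
- scoop: small steel scoop with a flat handle, 125 mm long, 22 mm high, loose bystander; origin under its cup
- tray: white sample tray with seeds, 85 x 85 mm, 18 mm high, loose bystander; origin under its centre
There are look-alikes about, which are no part of the job. What is shaped like the jack but green or red is not meant.

How it is judged (in metres and radians):
On the way, in this order (a step that is already met when the one before it is completed fails the run):
1. the feed-rate knob's line points at the long mark (value of joint knob between 2.707 and 2.947 rad), for 0.3 s.
2. the chute's tail is lifted clear of the jack by its grip while the chute lies on the rail (value of joint pointer above 0.08 rad and contact force between chute and jack below 0.05 N and contact force between chute and rail above 0.5 N and contact force between the fingers and chute above 0.5 N and distance between the grasp point and chute_grip below 0.07 m), for 0.2 s.
At the end, for the whole second after the job is handed in: For the last second: knob within 0.12 rad of the long mark; pointer tip within 5.5 mm (3 deg) of the tab's mark, under 0.3 rad/s; chute still, on the rail between its ribs (30 mm along, 20 mm across, square within 0.15 rad), off jack and pan, held by the fingers at its grip (TCP within 70 mm) (all of step 1 and distance between pointer_tip and tab_mark below 0.0055 m and velocity of joint pointer between -0.3 and 0.3 rad/s and angular speed of chute below 0.15 rad/s and contact force between chute and rail above 0.5 N and contact force between the fingers and chute above 0.5 N and contact force between chute and jack below 0.05 N and contact force between chute and pan below 0.05 N and y of chute in the frame of rail between -0.03 and 0.03 m and x of chute in the frame of rail between -0.02 and 0.02 m and angle between the x axis of chute and the x axis of rail, either way round below 0.15 rad and distance between the grasp point and chute_grip below 0.07 m); the arm keeps its last pose, push and grip.
It fails at once if a bystander is knocked about (moved more than 30 mm) (distance of any of jar_a, jar_b, flask, tube_rack, sieve, scoop, tray, pan from where it was at the start of the episode above 0.03 m).
It fails at once if the chute is lifted off its rail (z of chute in the frame of rail above 0.04 m).
It also fails if it takes over 48 s, if anything falls off the work surface, if the arm or the gripper's body presses on something with over 40 N, if the wrist force passes 120 N, or if a joint passes its speed limit or range.

## Working session

There is one attempt and no reset: what is moved stays moved. The work goes in short steps, Python scripts to look and compute and a tool call to move; the robot and the scene stay as the last step left them, time stands still between calls to the robot, and variables do not carry over. Pictures are saved under pics/ and viewed, at most 10 in all, crops included, and the job is handed in when it is done.

Besides the shell and the picture viewer there is one more tool, called after "Request:" by a JSON object that holds its "op" and its "data". jog_arm: Moves the arm, as the interface text tells. Its arguments: {"type":"object","properties":{"deltas":{"type":"array"},"force":{"type":"number"}},"required":["deltas"]}

```bash
mkdir -p pics
python3 - <<'E'
from plant import r
import cv2,numpy as np
s=r.get_state();print(s)
a=r.capture("scene");b=r.capture("top")
cv2.imwrite("pics/a.png",a);cv2.imwrite("pics/b.png",b)
cv2.imwrite("pics/ab.png",cv2.resize(np.vstack([a,b]),None,fx=.78,fy=.78))
for n in("scene","top"):print(r.camera_info(n))
E
```

```text
{'time_s': 0.0, 'joints': array([ 8.07925574e+01,  2.05915670e+01,  6.32902969e-01, -1.99264462e-02,
       -7.01351832e+01, -1.65086562e+01]), 'qd': array([ 0.08485725,  0.02591026, -0.04868032, -0.01246559,  0.00758792,
       -0.08267289]), 'joint_torque': array([-1.01523074e-03, -5.82722890e+01,  2.93060213e+01,  6.99709520e+00,
        6.92052490e-03, -1.62214396e-04]), 'tcp_pos': array([0.29269558, 0.60772585, 0.24441516]), 'eef_rot': array([ 1.79904698e+02, -8.71041075e-03, -2.57228779e+01]), 'contact_force': array([-0.70973245, -0.41774515, -0.42634392]), 'moment': array([0.00306918, 0.05341366, 0.02460532]), 'gripper_force': 0.0, 'gripper_width': 0.0873798509732593}
{'fx': 388.2412199763981, 'fy': 388.2412199763981, 'cx': 258.1826490448484, 'cy': 190.64498715579984, 'view': array([[-0.81624455,  0.57745142, -0.01716658,  0.36445717],
       [-0.4526097 , -0.62074599,  0.64017098,  0.13745693],
       [ 0.35901155,  0.53030583,  0.76804064, -1.4726199 ],
       [ 0.        ,  0.        ,  0.        ,  1.        ]])}
{'fx': 351.7735318502656, 'fy': 351.7735318502656, 'cx': 256.8101137955027, 'cy': 191.6003374722822, 'view': array([[-2.90659667e-02, -9.99567236e-01, -4.52888754e-03,
         7.42020539e-02],
       [ 9.88666580e-01, -2.94160131e-02,  1.47217836e-01,
        -5.02392704e-01],
       [-1.47287347e-01, -1.98531039e-04,  9.89093726e-01,
        -1.18511512e+00],
       [ 0.00000000e+00,  0.00000000e+00,  0.00000000e+00,
         1.00000000e+00]])}
```

View pics/a.png

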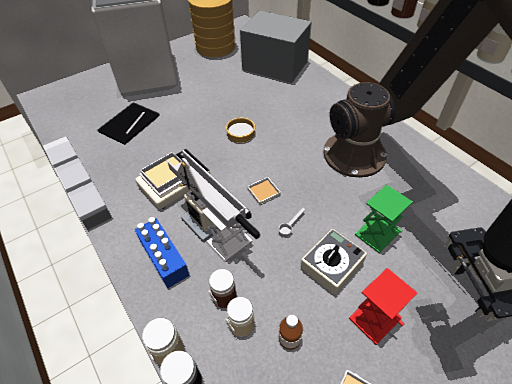

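View pics/b.png

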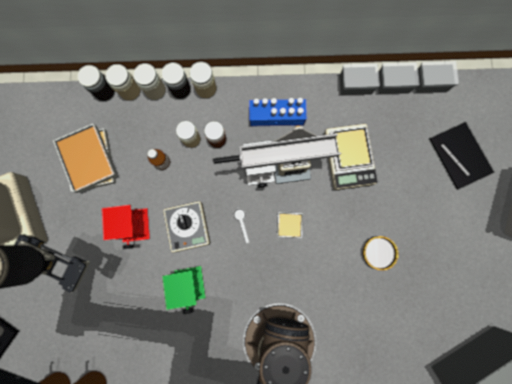

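Run:
```python
import cv2,numpy as np
a=cv2.imread("pics/a.png");b=cv2.imread("pics/b.png")
c=lambda im,x,y,w,h,f:cv2.resize(im[y:y+h,x:x+w],None,fx=f,fy=f,interpolation=cv2.INTER_CUBIC)
g=c(a,165,145,100,75,4) # 400x300
k=c(a,292,220,80,75,4)  #320x300
t=c(b,205,120,140,75,4) #560x300
d=c(b,155,190,60,75,4) #240x300
can=np.zeros((600,800,3),np.uint8)
can[:300,:400]=g;can[:300,420:740]=k;can[300:,:560]=t;can[300:,560:800]=d
cv2.imwrite("pics/c1.png",can)
```

```text
(no output)
```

View pics/c1.png

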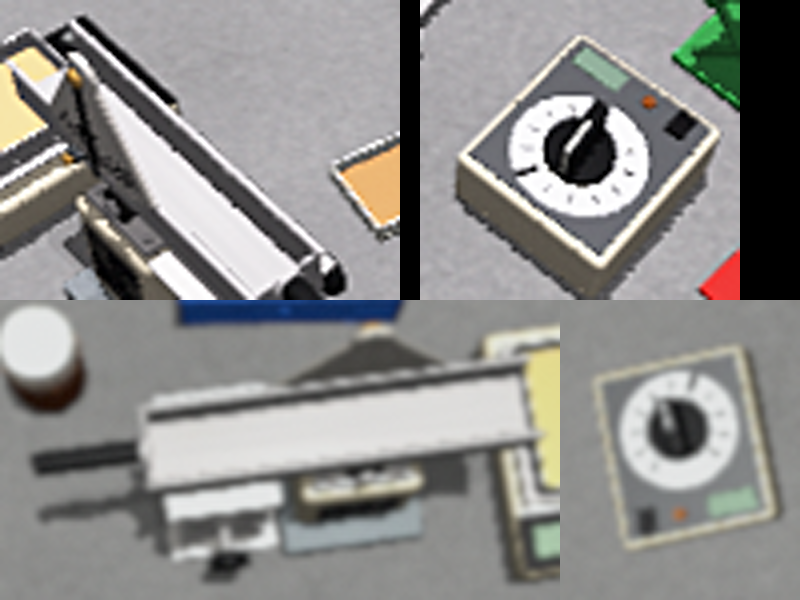

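```bash
cat > h.py <<'E'
from plant import r
import numpy as np, cv2
def ray(c,px,z,info=None):
    i=info or r.camera_info(c); V=i["view"]; R=V[:3,:3]; o=-R.T@V[:3,3]
    d=R.T@np.array([(px[0]-i["cx"])/i["fx"],-(px[1]-i["cy"])/i["fy"],-1.])
    return o+d*(z-o[2])/d[2]
def proj(c,p,info=None):
    i=info or r.camera_info(c);q=i["view"]@np.append(p,1)
    return np.array([i["cx"]-i["fx"]*q[0]/q[2],i["cy"]+i["fy"]*q[1]/q[2]])
E
python3 - <<'E'
from h import *
np.set_printoptions(precision=4,suppress=True)
f=lambda x,y:(155+(x-560)/4,190+(y-300)/4)
g=lambda x,y:(205+x/4,120+(y-300)/4)
for n,p,z in[("dial c",f(678,430),.065),("mark",f(692,380),.062),("line outer",f(658,402),.102),("knob c top",f(676,425),.102)]+[("box",f(*q),.062) for q in[(597,378),(743,347),(776,516),(630,547)]]:
  print(n,ray("top",p,z))
for n,p,z in[("tail end",g(35,463),.206),("grip root",g(137,453),.206),("tailc1",g(145,408),.205),("tailc2",g(150,487),.205),("nosec1",g(525,362),.205),("nosec2",g(540,438),.205)]:print(n,ray("top",p,z))
E
```

```text
dial c [0.4027 0.3049 0.065 ]
mark [0.4447 0.2938 0.062 ]
line outer [0.4235 0.3136 0.102 ]
knob c top [0.4043 0.2989 0.102 ]
box [0.4488 0.3741 0.062 ]
box [0.4715 0.2505 0.062 ]
box [0.329  0.2238 0.062 ]
box [0.307  0.3453 0.062 ]
tail end [0.5776 0.1871 0.206 ]
grip root [0.5831 0.1096 0.206 ]
tailc1 [0.6183 0.1028 0.205 ]
tailc2 [0.5567 0.1004 0.205 ]
nosec1 [ 0.6458 -0.1889  0.205 ]
nosec2 [ 0.5858 -0.1965  0.205 ]
```

Request:
{"op": "jog_arm", "data": {"deltas": [[[1,1.5,-4,0,0.13],[1,1.6,-4.4,0,0.15],[1,1.6,-4.4,0,0.15],[1,1.6,-4.4,0,0.15],[1,1.6,-4.4,-1,0.15],[1,1.6,-4.5,-1,0.15],[1,1.5,-4.5,-1,0.14],[1,0,0,0,0]]], "force": 30}}

```text
time_s: 1.1
tcp_pos: [0.4028, 0.299, 0.2145]
eef_rot: [180.0, 0.1, 32.7]
contact_force: [-0.2, 0.3, 0.8]
gripper_width: 0.0877
gripper_force: 0.0
```

Run:
```python
from h import *
import pickle
s=r.get_state();print(s["tcp_pos"],s["eef_rot"],s["joints"],s["time_s"])
i=r.camera_info("wrist");a=r.capture("wrist");cv2.imwrite("pics/w1.png",a);pickle.dump(i,open("w1.pkl","wb"))
print(i["fx"],proj("wrist",[.403,.302,.102],i),proj("wrist",[.5776,.187,.206],i))
cv2.imwrite("pics/w1b.png",cv2.resize(a,None,fx=1.5,fy=1.5))
```

```text
[0.40280304 0.29902466 0.2145493 ] [1.79972355e+02 1.12657260e-01 3.26545430e+01] [ 5.90470466e+01  5.56215041e+00 -2.32875392e+01 -2.88707379e-02
 -6.12635170e+01  6.36214291e+01] 1.1
317.35718059396373 [251.13495063 195.45672083] [684.26141884  84.18950971]
```

View pics/w1b.png

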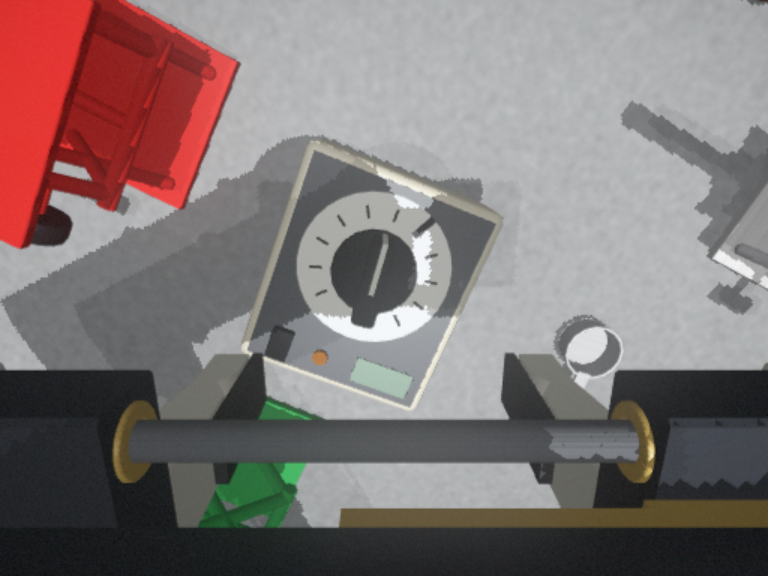

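Run:
```python
from h import *
import pickle
i=pickle.load(open("w1.pkl","rb"))
P=lambda x,y,z:ray("",(x/1.5,y/1.5),z,i)
c=P(374.5,266,.064);m=P(424,226,.062);a=P(385,235,.102);b=P(370,296,.102)
an=lambda v:np.degrees(np.arctan2(v[1],v[0]))
print(c,m,a,b,(a+b)/2,an(m-c),an(a-b),np.linalg.norm(m-c))
for q in[(315,142),(502,218),(412,408),(243,350)]:print(P(*q,.062))
print(P(585,350,.02))
```

```text
[0.40675235 0.30660302 0.064     ] [0.44415005 0.29436523 0.062     ] [0.4328791 0.3157936 0.102    ] [0.39960277 0.30424748 0.102     ] [0.41624094 0.31002054 0.102     ] -18.119837923629348 19.135589970433674 0.03939989059032265
[0.45047533 0.37549846 0.062     ]
[0.47400285 0.25702545 0.062     ]
[0.33429083 0.22967375 0.062     ]
[0.30990813 0.34920337 0.062     ]
[0.42778184 0.13021849 0.02      ]
```

Request:
{"op": "jog_arm", "data": {"deltas": [[[1,0.3,0.65,0,-0.12],[1,0,0,-4,-0.117],[1,0,0,-4,0],[1,0,0,-3,0],[1,0,0,-1.4,0],[-1,0,0,0,0],[-1,0,0,0,0],[-1,0,0,0,0]]]}}

```text
time_s: 2.15
tcp_pos: [0.4063, 0.3093, 0.0925]
eef_rot: [-179.9, -0.1, 19.2]
contact_force: [-0.4, 0.1, -1.4]
gripper_width: 0.0634
gripper_force: 0.0
```

Request:
{"op": "jog_arm", "data": {"deltas": [[[-1,0,0,0,0],[-1,0,0,0,0],[-1,0,0,0,0]]]}}

```text
time_s: 2.52
tcp_pos: [0.4059, 0.3086, 0.0915]
eef_rot: [-180.0, -0.0, 19.1]
contact_force: [0.8, 0.8, -1.5]
gripper_width: 0.0335
gripper_force: 0.0
```

Request:
{"op": "jog_arm", "data": {"deltas": [[[-1,0,-0.2,0,0],[-1,0,0,0,0],[-1,0,0,0,0],[-1,0,0,0,0],[-1,0,0,0,0]]]}}

```text
time_s: 3.15
tcp_pos: [0.4055, 0.3073, 0.0914]
eef_rot: [-179.9, -0.0, 19.1]
contact_force: [-3.5, 3.0, 0.5]
gripper_width: 0.0137
gripper_force: 29.9
```

Request:
{"op": "jog_arm", "data": {"deltas": [[[-1,0,0,0,-0.12],[-1,0,0,0,-0.13],[-1,0,0,0,-0.13],[-1,0,0,0,-0.12],[-1,0,0,0,-0.12],[-1,0,0,0,0],[-1,0,0,0,0]]]}}

```text
time_s: 4.03
tcp_pos: [0.4055, 0.3064, 0.0913]
eef_rot: [180.0, 0.0, -16.2]
contact_force: [-4.5, 1.1, 3.7]
gripper_width: 0.0138
gripper_force: 29.9
```

Request:
{"op": "jog_arm", "data": {"deltas": [[[-1,0,0,0,0],[1,0,0,0,0],[1,0,0,0,0],[1,0,0,0,0],[1,0,0,4,0],[1,0,0,5,0],[1,0,0,5,0],[1,0,0,0,0]]], "force": 15}}

```text
time_s: 5.03
tcp_pos: [0.4075, 0.3083, 0.2356]
eef_rot: [-179.6, -0.2, -16.3]
contact_force: [0.1, 0.0, 0.0]
gripper_width: 0.0783
gripper_force: 0.0
```

Run:
```python
from h import *
from scipy.spatial.transform import Rotation as Ro
s=r.get_state();print(s["tcp_pos"],s["eef_rot"],s["gripper_width"],s["time_s"])
i=r.camera_info("wrist");a=r.capture("wrist")
V=i["view"];o=-V[:3,:3].T@V[:3,3];T=Ro.from_euler("xyz",s["eef_rot"],degrees=True).as_matrix()
print("cam in tool",T.T@(o-s["tcp_pos"]),"axes in tool (rows x,y,z)\n",(V[:3,:3]@T).round(3))
c=proj("",[.406,.3055,.08],i);print(c)
x,y=(np.clip(c-60,0,[392,264])).astype(int)
cv2.imwrite("pics/w2.png",cv2.resize(a[y:y+120,x:x+120],None,fx=4,fy=4,interpolation=2));print(x,y)
import pickle;pickle.dump(i,open("w2.pkl","wb"))
```

```text
[0.4074711  0.30833055 0.23562037] [-179.56915469   -0.18018017  -16.33902785] 0.07833509847700892 5.025
cam in tool [ 0.08331098  0.00087072 -0.13870317] axes in tool (rows x,y,z)
 [[ 0.001  1.    -0.   ]
 [ 0.952 -0.001  0.305]
 [ 0.305 -0.001 -0.952]]
[258.71328311 185.76860642]
198 125
```

View pics/w2.png

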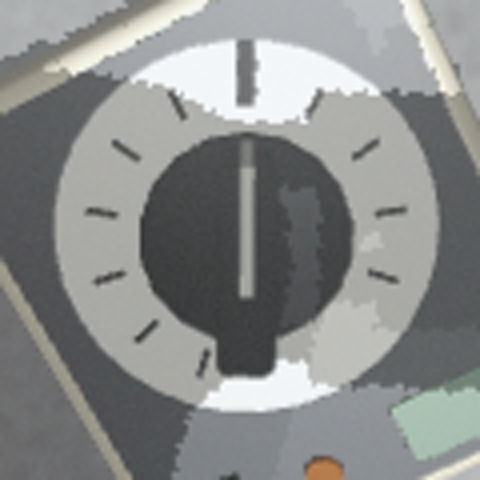

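Request:
{"op": "jog_arm", "data": {"deltas": [[[1,0,0,5,0.04],[1,2,-2,4.4,0.04],[1,3,-4,3,0.05],[1,3.5,-4.5,0,0.05],[1,3.5,-4.5,0,0.05],[1,3.5,-4.5,0,0.05],[1,3.5,-4.5,0,0.05],[1,3.5,-4.5,0,0.05]]]}}

```text
time_s: 6.08
tcp_pos: [0.6316, 0.02, 0.3534]
eef_rot: [180.0, 0.1, 5.5]
contact_force: [0.7, 0.9, -0.1]
gripper_width: 0.0878
gripper_force: 0.0
```

Request:
{"op": "jog_arm", "data": {"deltas": [[[1,3,-4.5,0,0],[1,2.7,-4.3,0,0],[1,0,0,0,0],[1,0,0,0,0]]]}}

```text
time_s: 6.58
tcp_pos: [0.6877, -0.0666, 0.3534]
eef_rot: [-180.0, 0.2, 5.4]
contact_force: [0.2, 1.1, 1.1]
gripper_width: 0.0874
gripper_force: 0.0
```

Run:
```python
from h import *
import pickle
s=r.get_state();print(s["tcp_pos"],s["eef_rot"],s["joints"],s["time_s"])
i=r.camera_info("wrist");a=r.capture("wrist");pickle.dump(i,open("w3.pkl","wb"));cv2.imwrite("pics/w3.png",a)
print(proj("",[.644,-.064,.193],i))
cv2.imwrite("pics/w3b.png",cv2.resize(a,None,fx=1.5,fy=1.5))
```

```text
[ 0.68765268 -0.06657266  0.35336528] [-1.79993929e+02  1.60030554e-01  5.35327598e+00] [ 1.05775081e+01  1.98301262e+01  1.33833912e+01 -2.07422604e-02
 -8.37120784e+01  8.47780598e+01] 6.575
[247.68625425 223.40553774]
```

View pics/w3b.png

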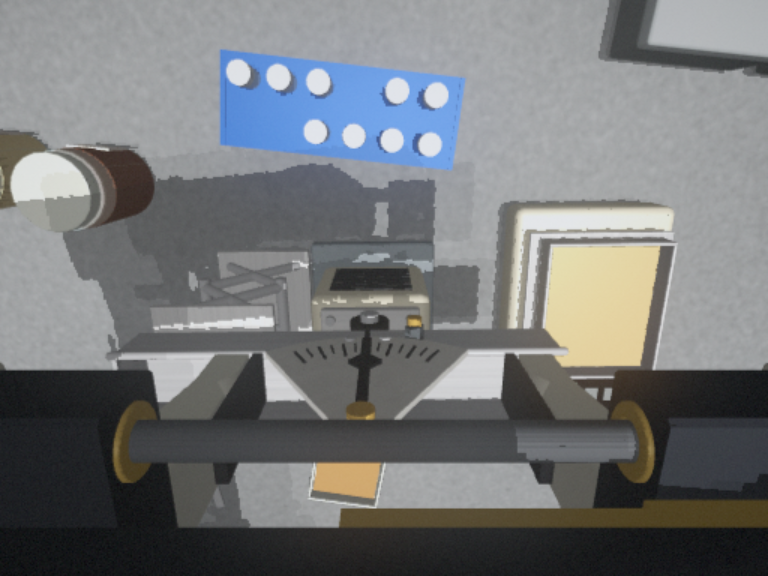

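Run:
```python
import cv2
a=cv2.imread("pics/w3.png")
cv2.imwrite("pics/w3c.png",cv2.resize(a[200:285,200:310],None,fx=7,fy=7,interpolation=2))
```

```text
(no output)
```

View pics/w3c.png

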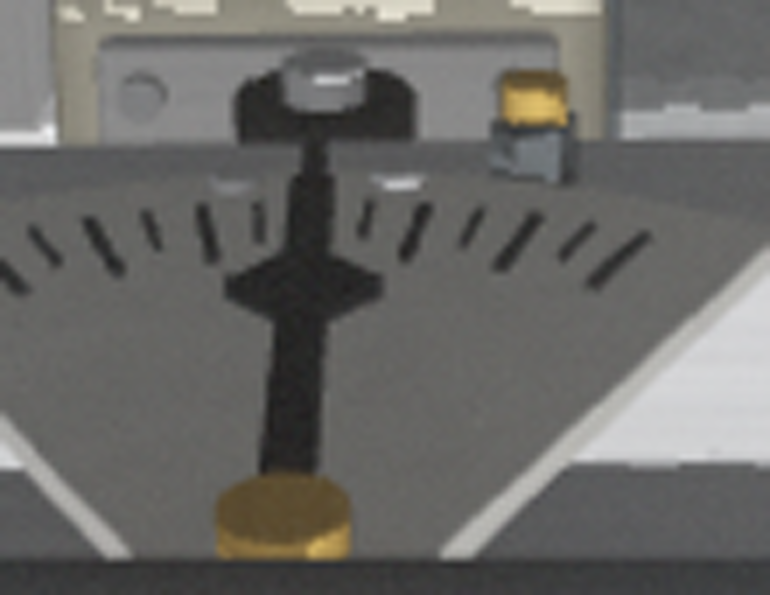

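Run:
```python
from h import *
import pickle
i=pickle.load(open("w3.pkl","rb"))
P=lambda x,y,z:ray("",(200+x/7,200+y/7),z,i)
F=lambda x,y:(x/1.5,y/1.5)
an=lambda v:np.degrees(np.arctan2(v[1],v[0]))
t=ray("",F(112,354),.205,i);n=ray("",F(565,353),.205,i);print("edge",t,n,np.linalg.norm(t-n),an(t-n)-90)
tip=P(317,150,.193);piv=P(297,475,.293);print(tip,piv)
for yaw in(5,6.0):
  c,s=np.cos(np.radians(yaw)),np.sin(np.radians(yaw));X=np.array([c,s,0]);Y=np.array([-s,c,0])
  O=tip-.04*X;O[2]=.165;print(yaw,O,"grip",O+.22*Y)
  for rr in(.085,.1,.11):
    print(rr,[tuple(((proj("",O+.04*X-rr*np.sin(q)*Y+np.array([0,0,.128-rr*np.cos(q)]),i)-200)*7).round(0)) for q in(0,.1,.2,.3,.4)])
```

```text
edge [0.61939409 0.10564068 0.205     ] [ 0.64846606 -0.19205471  0.205     ] 0.2991115535663166 5.577633846959941
[ 0.6459342  -0.06138129  0.193     ] [ 0.65200652 -0.0618818   0.293     ]
5 [ 0.60608641 -0.06486752  0.165     ] grip [0.58691215 0.15429531 0.165     ]
0.085 [(np.float64(314.0), np.float64(192.0)), (np.float64(375.0), np.float64(193.0)), (np.float64(436.0), np.float64(197.0)), (np.float64(496.0), np.float64(204.0)), (np.float64(556.0), np.float64(213.0))]
0.1 [(np.float64(317.0), np.float64(150.0)), (np.float64(386.0), np.float64(152.0)), (np.float64(454.0), np.float64(156.0)), (np.float64(522.0), np.float64(163.0)), (np.float64(590.0), np.float64(173.0))]
0.11 [(np.float64(319.0), np.float64(124.0)), (np.float64(393.0), np.float64(126.0)), (np.float64(466.0), np.float64(131.0)), (np.float64(539.0), np.float64(138.0)), (np.float64(611.0), np.float64(149.0))]
6.0 [ 0.60615333 -0.06556243  0.165     ] grip [0.58315706 0.15323238 0.165     ]
0.085 [(np.float64(314.0), np.float64(192.0)), (np.float64(375.0), np.float64(192.0)), (np.float64(436.0), np.float64(196.0)), (np.float64(496.0), np.float64(201.0)), (np.float64(556.0), np.float64(209.0))]
0.1 [(np.float64(317.0), np.float64(150.0)), (np.float64(386.0), np.float64(151.0)), (np.float64(454.0), np.float64(154.0)), (np.float64(522.0), np.float64(160.0)), (np.float64(590.0), np.float64(169.0))]
0.11 [(np.float64(319.0), np.float64(124.0)), (np.float64(393.0), np.float64(125.0)), (np.float64(466.0), np.float64(128.0)), (np.float64(539.0), np.float64(135.0)), (np.float64(611.0), np.float64(144.0))]
```

Request:
{"op": "jog_arm", "data": {"deltas": [[[1,-1.2,2.5,0.5,-0.174],[1,-1.2,2.5,0,-0.174],[1,-1.2,2.5,0,-0.174],[1,-1.2,2.5,0,-0.174],[1,-1.2,2.5,0,-0.174],[1,-1.1,2.5,0,-0.174],[1,-1.1,2.4,0,-0.174],[1,-1.1,2.4,0,-0.174]]]}}

```text
time_s: 7.62
tcp_pos: [0.5935, 0.1335, 0.3608]
eef_rot: [-180.0, 0.0, -74.6]
contact_force: [1.2, 0.9, 0.9]
gripper_width: 0.0878
gripper_force: 0.0
```

Request:
{"op": "jog_arm", "data": {"deltas": [[[1,-1,2.2,0,-0.174],[1,0,0,-2,0],[1,0,0,-4,0],[1,0,0,-2,0],[1,0,0,0,0],[1,0,0,0,0]]]}}

```text
time_s: 8.38
tcp_pos: [0.585, 0.1543, 0.2818]
eef_rot: [-179.9, 0.0, -84.3]
contact_force: [-0.5, -1.2, -0.0]
gripper_width: 0.0876
gripper_force: 0.0
```

Request:
{"op": "jog_arm", "data": {"deltas": [[[1,0,0,-3,0],[1,0,0,-3,0],[1,0,0,-2,0],[-0.3,0,0,-0.7,0],[-0.4,0,0,0,0],[-0.4,0,0,0,0],[-0.4,0,0,0,0],[-0.4,0,0,0,0]]]}}

```text
time_s: 9.38
tcp_pos: [0.585, 0.1537, 0.1939]
eef_rot: [-180.0, 0.0, -84.3]
contact_force: [-0.1, -0.4, 0.1]
gripper_width: 0.0432
gripper_force: 0.0
```

Run:
```python
from h import *
s=r.get_state();print(s["tcp_pos"],s["gripper_width"])
i=r.camera_info("wrist");a=r.capture("wrist");b=r.capture("scene")
cv2.imwrite("pics/w4.png",np.hstack([cv2.resize(a,(400,300)),cv2.resize(b[145:235,160:280],(400,300),interpolation=2)]))
```

```text
[0.58504207 0.15368975 0.19385998] 0.0431509998189893
```

View pics/w4.png

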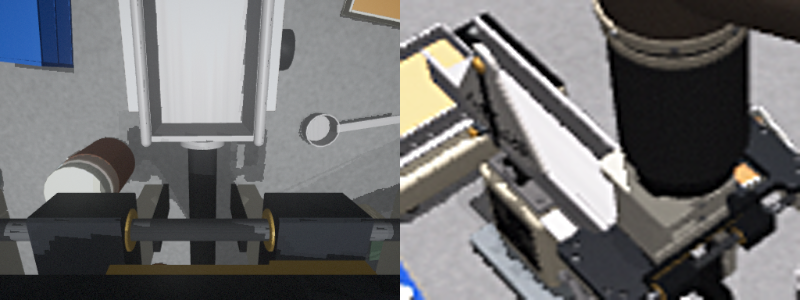

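Request:
{"op": "jog_arm", "data": {"deltas": [[[-1,0,0,0,0],[-1,0,0,0,0],[-1,0,0,0,0],[-1,0,0,0,0],[-1,0,0,0,0],[-1,0,0,0,0]]], "force": 15}}

```text
time_s: 10.22
tcp_pos: [0.5848, 0.1536, 0.1933]
eef_rot: [180.0, 0.0, -84.3]
contact_force: [-0.4, -0.2, 0.2]
gripper_width: 0.0158
gripper_force: 15.0
```

Run:
```python
import numpy as np
R=15
for th in np.arange(0,.401,.05):
  g=lambda q:R*np.array([-np.sin(q)+q*np.cos(q),np.cos(q)+q*np.sin(q)])+220*np.array([np.cos(q),np.sin(q)])+30*np.array([-np.sin(q),np.cos(q)])
  print(round(th,2),(g(th)-g(0)).round(1))
print((g(.31)-g(0)).round(1))
```

```text
0.0 [0. 0.]
0.05 [-1.8 11. ]
0.1 [-4.1 21.9]
0.15 [-7.  32.7]
0.2 [-10.4  43.4]
0.25 [-14.3  54. ]
0.3 [-18.8  64.3]
0.35 [-23.8  74.5]
0.4 [-29.4  84.5]
[-19.8  66.4]
```

Request:
{"op": "jog_arm", "data": {"deltas": [[[-1,0,-0.05,0.4,0],[-1,0.01,-0.1,0.5,0],[-1,0.01,-0.1,0.6,0],[-1,0.01,-0.12,0.6,0],[-1,0.02,-0.15,0.6,0],[-1,0.02,-0.17,0.6,0],[-1,0,0,0,0],[-1,0,0,0,0]]]}}

```text
time_s: 11.22
tcp_pos: [0.5856, 0.1467, 0.2264]
eef_rot: [-180.0, -0.0, -84.3]
contact_force: [-0.4, -2.5, -1.3]
gripper_width: 0.0158
gripper_force: 15.0
```

Run:
```python
from h import *
s=r.get_state();print(s["tcp_pos"],s["gripper_width"],s["contact_force"],s["moment"])
i=r.camera_info("wrist");a=r.capture("wrist");b=r.capture("scene")
cv2.imwrite("pics/w5.png",np.hstack([cv2.resize(a,(400,300)),cv2.resize(b[145:235,160:280],(400,300),interpolation=2)]))
```

```text
[0.585635   0.14665102 0.22644607] 0.01579556900017389 [-0.42069397 -2.45806989 -1.27649957] [-0.76267467 -0.02618795 -0.04864474]
```

View pics/w5.png

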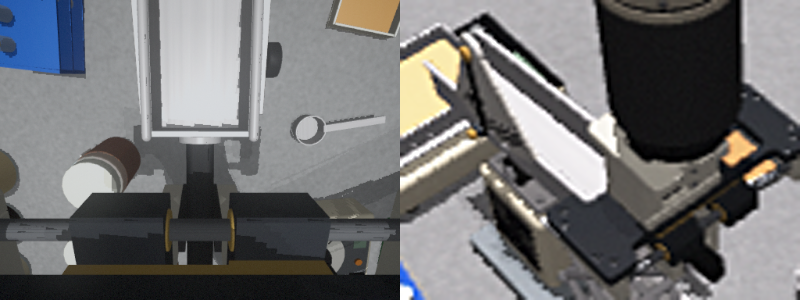

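Request:
{"op": "jog_arm", "data": {"deltas": [[[-1,0.01,-0.16,0.5,0],[-1,0.02,-0.2,0.6,0],[-1,0.02,-0.2,0.6,0],[-1,0.02,-0.23,0.6,0],[-1,0.02,-0.24,0.6,0],[-1,0.02,-0.25,0.43,0],[-1,0,0,0,0],[-1,0,0,0,0]]]}}

```text
time_s: 12.32
tcp_pos: [0.5868, 0.1342, 0.2598]
eef_rot: [-180.0, 0.0, -84.3]
contact_force: [-0.4, 1.1, -1.3]
gripper_width: 0.0153
gripper_force: 15.0
```

Request:
{"op": "jog_arm", "data": {"deltas": [[[-1,0,0,0,0],[-1,0,0,0,0],[-1,0,0,0,0],[-1,0,0,0,0],[-1,0,0,0,0],[-1,0,0,0,0],[-1,0,0,0,0],[-1,0,0,0,0]]]}}

```text
time_s: 13.32
tcp_pos: [0.5867, 0.1339, 0.2597]
eef_rot: [-180.0, 0.0, -84.3]
contact_force: [-0.4, 1.6, 0.5]
gripper_width: 0.0159
gripper_force: 15.0
```

Request:
{"op": "jog_arm", "data": {"deltas": [[[-1,0,0,0,0],[-1,0,0,0,0],[-1,0,0,0,0],[-1,0,0,0,0],[-1,0,0,0,0],[-1,0,0,0,0],[-1,0,0,0,0],[-1,0,0,0,0]]]}}

```text
time_s: 14.32
tcp_pos: [0.5867, 0.1339, 0.2597]
eef_rot: [180.0, 0.0, -84.3]
contact_force: [-0.5, 1.3, 0.4]
gripper_width: 0.0159
gripper_force: 15.0
```

Run:
```python
from h import *
import pickle
s=r.get_state();print(s["tcp_pos"],s["gripper_width"],s["contact_force"],s["moment"])
i=r.camera_info("wrist");a=r.capture("wrist");b=r.capture("scene");c=r.capture("top");pickle.dump(i,open("w6.pkl","wb"))
cv2.imwrite("pics/w6a.png",a);cv2.imwrite("pics/s6.png",b)
can=np.zeros((600,800,3),np.uint8)
can[:300,:400]=cv2.resize(a,(400,300));can[:300,400:]=cv2.resize(c[120:195,215:315],(400,300),interpolation=2)
can[300:,:400]=cv2.resize(b[145:220,160:260],(400,300),interpolation=2)
can[300:,400:]=cv2.resize(b[155:200,175:235],(400,300),interpolation=2)
cv2.imwrite("pics/w6.png",can)
```

```text
[0.58666775 0.13393728 0.25965191] 0.015904511721834963 [-0.50017357  1.25955001  0.38437357] [0.64432703 0.06710477 0.02827144]
```

View pics/w6.png

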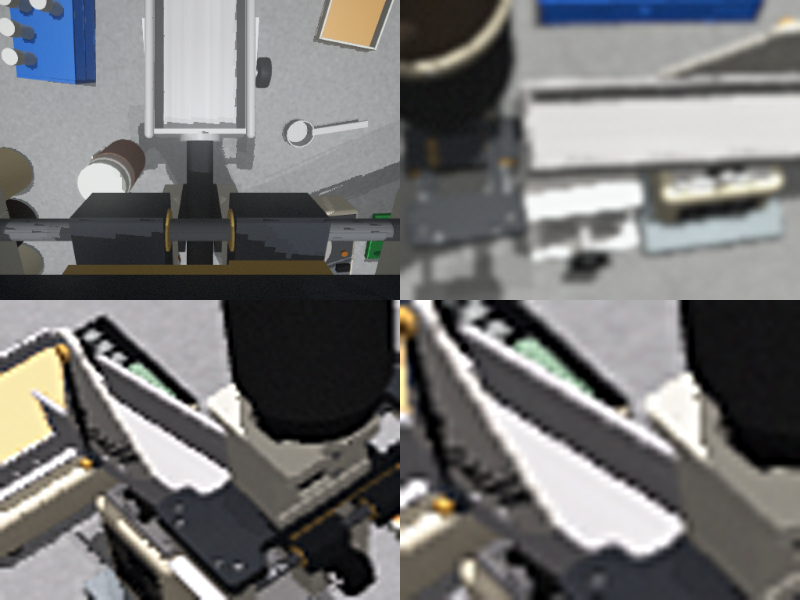

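Run:
```python
from h import *
import pickle
i=pickle.load(open("w6.pkl","rb"))
yaw=np.radians(5.6);X=np.array([np.cos(yaw),np.sin(yaw),0]);Yh=np.array([-X[1],X[0],0]);Z=np.array([0,0,1.])
T=np.array([.58667,.13394,.25965])
for th in(.25,.31,.37):
  t=np.cos(th)*Yh+np.sin(th)*Z;n=-np.sin(th)*Yh+np.cos(th)*Z
  G=lambda x,y,z:T+x*X+(y-220)/1e3*t+(z-28.5)/1e3*n
  w=[(proj("",G(x,y,z),i)/1.28).round(1) for x,y,z in((-.03,170,40),(.03,170,40))]
  O=G(0,0,0);print(th,"origin",O,"tail",w)
  pv=G(.044,0,128);print(" scene pivot",proj("scene",pv).round(1),"vertical tip110",proj("scene",pv-.11*Z).round(1),"tip100",proj("scene",pv-.1*Z).round(1))
  for q in(.25,.28,.31,.34,.37):
    d=-np.sin(q)*t-np.cos(q)*n
    print("   tab",q,proj("scene",pv+.112*d).round(1))
```

```text
0.25 origin [ 0.60678278 -0.07118604  0.17760712] tail [array([251.8, 132.7]), array([147.8, 132.4])]
 scene pivot [173.4 155.5] vertical tip110 [180.3 182. ] tip100 [179.7 179.8]
   tab 0.25 [180.4 182.5]
   tab 0.28 [179.8 181.8]
   tab 0.31 [179.2 181.2]
   tab 0.34 [178.5 180.5]
   tab 0.37 [177.9 179.7]
0.31 origin [ 0.60626652 -0.06592078  0.16539559] tail [array([250.7, 131.8]), array([148.9, 131.5])]
 scene pivot [174.  158.8] vertical tip110 [180.8 184.8] tip100 [180.2 182.6]
   tab 0.25 [182.1 186.5]
   tab 0.28 [181.5 185.9]
   tab 0.31 [180.9 185.2]
   tab 0.34 [180.2 184.6]
   tab 0.37 [179.6 183.9]
0.37 origin [ 0.60567973 -0.05993625  0.15352328] tail [array([249.6, 131.2]), array([149.9, 131. ])]
 scene pivot [174.7 162.2] vertical tip110 [181.4 187.7] tip100 [180.8 185.5]
   tab 0.25 [183.9 190.5]
   tab 0.28 [183.3 189.9]
   tab 0.31 [182.7 189.4]
   tab 0.34 [182.1 188.8]
   tab 0.37 [181.5 188.1]
```

```bash
python3 -c "
from plant import r
print(r.get_state()['contact_force']);print(r.close_job())"
```

```text
[-0.68606812  1.41802302 -1.02493297]
the job is handed in; nothing more can be done
None
```

I turned the knob to the long thick mark (checked in a close-up), and I'm holding the chute nose-down on the rail at about 0.31 rad, with the tab measured at 0.306 ± 0.015. The slope is from arm position and the brass pivot and tab; I couldn't see the pointer at the end, and hand-in gave no verdict.

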